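Pass the tube rack through the gated chute

ROBOT

A 7-joint arm with a two-finger parallel gripper is mounted at the origin on a cart in front of the work surface, level with it; the furniture and walls round the work are solid. World frame = base frame: x ahead of the robot, y to its left, z up, the work surface at z = 0. Lengths are in m, angles in rad, forces in N, time in s.
With the tool pointing down it reaches from about 0.4 to 0.875 m from the base axis. Payload 6.5 kg.
Tool frame: the origin (TCP) lies midway between the tips of the shut fingers; the grasp point (between the pads) lies 19 mm behind it; z points along the fingers, y is the direction in which the jaws open and shut (so a half turn about z gives the same grasp; the last joint's range is limited). The gripper opens to 85 mm and grips with 20 to 120 N. Pads are 22 mm wide; open, the fingers measure 114 mm over their backs; the gripper's body (76 mm by 85 mm) begins 54 mm behind the grasp point. The pads swing forward as they close: fully open they stand 13 mm farther back than shut.
Start: joints at [1.076, 0.536, -0.004, 1.538, 0.003, 1.067, -0.071], TCP at [0.27, -0.591, 0.231] pointing down, gripper open.
Joint ranges: [-2.7, 2.7], [-0.37, 2.16], [-1.27, 1.26], [0.24, 2.4], [-1.31, 4.45], [0.19, 1.91], [-2.76, 2.76]. Speed limits (rad/s): [2.39, 2.39, 3.14, 3.14, 3.14, 3.14, 3.14].

INTERFACE

Orientations are given as a unit quaternion [x, y, z, w].
In Python, from workcell import manip, cams gives the robot as it stands.
- The arm moves only by the tool drive_tool, never from a script. Its argument "deltas" is a list that holds one entry, the list of rows, each a list of 7 numbers: the opening in per cent of the stroke, from 0 (shut) to 100 (fully open), then the shift along the tool's x, y, z in m, then the turn, a rotation vector about the tool's x, y, z in degrees. A call has 1 to 10 rows; each row is the pose to reach, as a shift and turn from the pose commanded when the call began, along the tool's axes at that moment; what a row does not reach only later rows make up. A row lasts 1/12 s, in which the tool goes at most 41.7 mm and 7.16 degrees, less where a joint would pass 70% of its speed; a pose out of reach is approached as far as the arm can. A call with a gripper value outside its range is refused whole. The fingers move at their own pace and stop on an object; the grip force is fixed at half the most. Time passes only in rows, so rows that repeat a pose let the fingers close. It gives the time, the measured TCP pose, the force and the opening at its end, in the units of the state.
- manip.observe(): the state, without advancing time (a new reading comes with each control period).
- cams.read_camera(name): name is "scene" or "top" or "wrist"; returns a dict with "frame" (480x640x3 uint8, blue, green, red), "fx", "fy", "cx", "cy" (pixels), "rvec" (rotation vector, rad) and "tvec" (3), from world to camera coordinates, as OpenCV has them. Camera axes: x right, y down, z forward; pixel columns grow to the right and rows downward; lengths in m; the calibration is good to about 2 mm. A picture is of the moment at which its call begins. There is no depth.
- manip.hand_in(): hands the job in, once; it reports no verdict.
The state is a dict: "time": time; "q": joint angles; "qd": joint speeds; "tau": joint torques, N m; "eef_pos": TCP position; "orientation": TCP orientation; "wrist_force": force on the tool from outside, world axes, zero at the start; "wrist_torque": the same for the moment, N m; "grip_width": opening from 0.0 (shut) to 1.0 (fully open).
Only numpy, scipy, OpenCV 4.12 (cv2) and the standard library are available. Lean on these libraries where they do the work, as an engineer would, in place of code of your own. Each camera call takes 0.05 s, during which the arm holds its last target.

TASK

Press the long bar beside the chute down with one fingertip, so that the hinged gate drops out of the way below the chute's bed, and keep it down while another fingertip pushes the tube rack along the chute right past the gate. Then let go, so that the gate springs up behind the rack and shuts it in. Only push: the rack stays flat on the bed and is never lifted, the gate is never let up underneath it, and the vials, the tall tube and the bottle standing around are left alone.

Things in the scene. Friction and masses are not known exactly. Their poses are not given: they have to be found in the camera images.
- chute: Fixed straight chute: grey bed, top 20 mm above the table, 81 mm wide; walls 6 mm thick, 25 mm above the bed, 69 mm apart inside. Origin: on the table under the gate slot's middle. +x: pushing direction (to the robot's right, about world -y); +y: away from the robot. Bed from x = -245 mm (open entry) to an end stop at +235 mm. A 14 mm slot for the gate crosses bed and walls at x = 0.
- gate_arm (a joint): Gate angle, rad. 0: gate up, shut, held by a spring. Pressing the long bar down raises it: above 0.295 the gate arm lies below the bed, out of the rack's way; 0.34 is its stop, arm top 4 mm below the bed, bar level. The bar takes about 2 N when up to 4 N at the stop, and springs up when let go.
- gate_hinge (a point): Hinge pin of the gate, at chute y = +50 mm, 12 mm above the table, parallel to the chute's x axis, outside the far wall. From it a dark steel arm (8 mm thick along the chute, 9 mm high) crosses the chute at its x = 0. When up, the arm slopes up from the pin to 24 mm above the bed at the wall near the robot; it goes on through that wall's gap and carries the long bar.
- bar_mid (a point): Middle of the top face of the long flat steel bar that works the gate: 330 mm along the chute (chute x -275 to +55 mm), 44 mm wide, 5 mm thick, outside the wall near the robot. Pressed, its top is level, 28 mm above the table, from chute y = -56 to -100 mm; up, it is tilted, its middle 42 mm higher at chute y = -65 mm. Press it anywhere; a fingertip can slide along it.
- rack: Loose blue microtube rack, 200 x 62 mm, 47 mm high with its tubes, about 0.19 kg (varies), flat on the bed before the gate, front end 12 to 35 mm from it. Origin: centre of its underside; y: along its length, in the pushing direction; z up. Each end: base plate (0 to 3 mm high) and top plate (36 to 40 mm) 100 mm from the origin, upright panel 2 mm further in.
- vial_a: Small glass vial with grey screw cap, 22 mm across, 51 mm high, standing between robot and chute; to be left alone. Origin: centre of its foot.
- vial_b: Small glass vial with red screw cap, 22 mm across, 51 mm high, standing between robot and chute; to be left alone. Origin: centre of its foot.
- tall_tube: Tall tube with blue cap, 34 mm across, 110 mm high, standing beyond the chute; to be left alone. Origin: centre of its foot.
- bottle: Reagent bottle with black cap, 49 mm across, 94 mm high, standing beyond the chute; to be left alone. Origin: centre of its foot.

How it is judged:
On the way, in this order (a step that is already met when the one before it is completed fails the run):
1. the gate is pressed down out of the way while the rack is still before it (value of joint gate_arm above 0.29 rad and x of rack in the frame of chute below -0.101 m), for 0.1 s.
2. the fingers hold the bar down while the rack passes over the gate (value of joint gate_arm above 0.28 rad and contact force between the fingers and gate_arm above 0.3 N and x of rack in the frame of chute between -0.09 and 0.09 m), for 0.2 s.
3. the rack is past the gate (x of rack in the frame of chute between 0.105 and 0.14 m), for 0.1 s.
At the end, for the whole second after the job is handed in: The rack lies flat and at rest in the chute, wholly past the gate (its rear end at least 5 mm beyond the middle of the gate, up to the end stop), and the gate stands up again behind it (joint below 0.05 rad) (all of step 3 and y of rack in the frame of chute between -0.008 and 0.008 m and z of rack in the frame of chute between 0.016 and 0.024 m and angle between rack's own z axis and vertical below 0.05 rad and value of joint gate_arm below 0.05 rad and linear speed of rack below 0.02 m/s); the robot touches nothing.
It fails at once if the gate was let up underneath the rack (x of rack in the frame of chute between -0.098 and 0.098 m and value of joint gate_arm below 0.27 rad).
It fails at once if the rack was lifted or tipped (15 mm or 0.2 rad) (z of rack in the frame of chute above 0.035 m or angle between rack's own z axis and vertical above 0.2 rad).
It fails at once if a vial, the tall tube or the bottle was moved more than 15 mm or tipped (distance of any of vial_a, vial_b, tall_tube, bottle from where it was at the start of the episode above 0.015 m or angle between any of vial_a, vial_b, tall_tube, bottle's own z axis and vertical above 0.3 rad).
It also fails if it takes over 45 s, if anything falls off the work surface, if the arm or the gripper's body presses on something with over 40 N, if the wrist force passes 120 N, or if a joint passes its speed limit or range.

## Working session

There is one attempt and no reset: what is moved stays moved. The work goes in short steps, Python scripts to look and compute and a tool call to move; the robot and the scene stay as the last step left them, time stands still between calls to the robot, and variables do not carry over. Pictures are saved under pics/ and viewed, and the job is handed in when it is done.

Besides the shell and the picture viewer there is one more tool, called after "Emit:" in YAML: its name, and indented under it one key for each argument. drive_tool: Moves the arm, as the interface text tells. Its arguments: {"type":"object","properties":{"deltas":{"type":"array"}},"required":["deltas"]}

```bash
mkdir -p pics; ls
python3 - <<'E'
from workcell import manip,cams
import cv2
print(manip.observe())
for n in("scene","top","wrist"):
    c=cams.read_camera(n); cv2.imwrite(f"pics/{n}0.png",c["frame"]); print(n,c["fx"],c["cx"],c["cy"],c["rvec"],c["tvec"])
E
```

```text
pics
{'time': 0.0, 'q': array([ 1.07581842,  0.53721679, -0.00445478,  1.53890545,  0.00261404,
        1.06728652, -0.07120183]), 'qd': array([0.00200226, 0.00093571, 0.0001081 , 0.00036698, 0.00111162,
       0.00015314, 0.00035812]), 'tau': array([-6.54567225e-05, -5.83419514e+01,  1.04845405e+00, -2.59113157e+01,
        1.23581444e-02,  9.49426467e-03, -1.26518410e-05]), 'eef_pos': array([ 0.26995963, -0.59057054,  0.23036754]), 'orientation': array([ 9.77096511e-01,  2.12794711e-01, -2.58700583e-04, -8.67402304e-04]), 'wrist_force': array([ 0.55617363, -0.82264732, -0.45955465]), 'wrist_torque': array([ 0.06786302,  0.00677889, -0.00768515]), 'grip_width': 1.0013998101989001}
scene 513.2365806908434 322.817367640163 240.56428548557346 [ 1.90502721 -0.65694435  0.38933414] [-0.52135435  0.15799406  0.72337965]
top 473.75925038053225 326.53999342333145 231.28950434287967 [ 2.14168467 -2.17275098  0.12645466] [-0.17612553  0.55963637  0.87022555]
wrist 345.6735612243649 318.78742225866233 239.41301055988816 [-2.39711595  1.53939399  0.26176979] [-0.64973015 -0.04301306  0.38090884]
```

View pics/scene0.png

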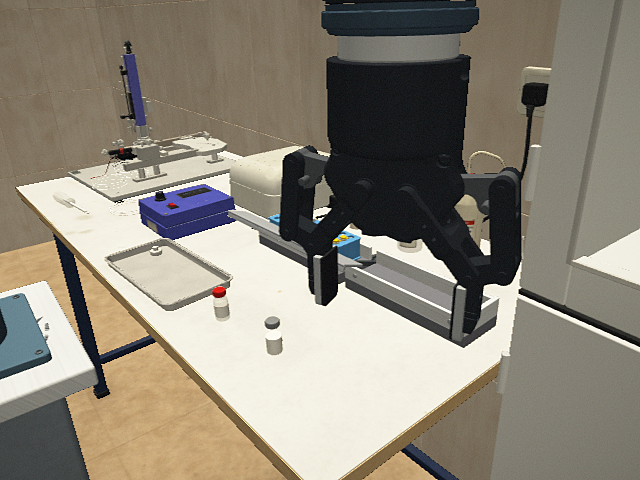

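View pics/top0.png

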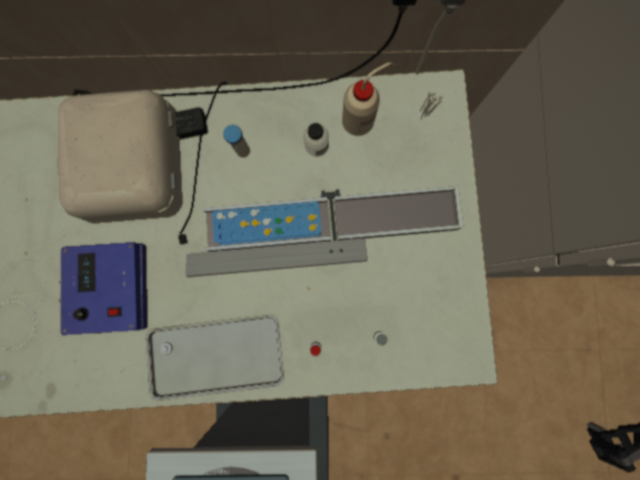

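View pics/wrist0.png

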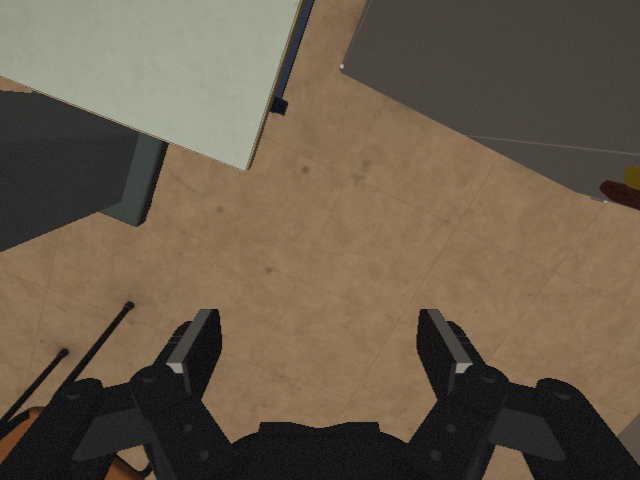

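```bash
cat > h.py <<'E'
import numpy as np,cv2
from scipy.spatial.transform import Rotation as R
def load(c):
    K=np.array([[c["fx"],0,c["cx"]],[0,c["fy"],c["cy"]],[0,0,1]]);M=cv2.Rodrigues(np.array(c["rvec"],float))[0];t=np.array(c["tvec"],float).ravel()
    return K,M,t
def ray(c,uv,z):
    K,M,t=load(c);o=-M.T@t
    d=(M.T@np.linalg.inv(K)@np.c_[np.atleast_2d(uv),np.ones(len(np.atleast_2d(uv)))].T).T
    return o+d*((z-o[2])/d[:,2])[:,None]
def proj(c,P):
    K,M,t=load(c);p=(K@(M@np.atleast_2d(P).T+t[:,None])).T
    return p[:,:2]/p[:,2:]
E
python3 - <<'E'
from h import *
from workcell import manip,cams
c=cams.read_camera("top");f=c["frame"]
cv2.imwrite("pics/crop.png",cv2.resize(f[175:290,175:475],None,fx=2.66,fy=2.66,interpolation=cv2.INTER_CUBIC))
hsv=cv2.cvtColor(f,cv2.COLOR_BGR2HSV)
m=cv2.inRange(hsv,(95,90,80),(115,255,255));m[:190]=0;m[255:]=0;m[:,:200]=0;m[:,340:]=0
m=cv2.morphologyEx(m,cv2.MORPH_CLOSE,np.ones((9,9)))
cs=cv2.findContours(m,0,2)[0];k=max(cs,key=cv2.contourArea)
b=cv2.boxPoints(cv2.minAreaRect(k));print(b);print(ray(c,b,.060).round(4))
print(R.from_quat(manip.observe()["orientation"]).as_matrix().round(3))
E
```

```text
[[211.46721 211.13937]
 [317.9508  201.45905]
 [321.03278 235.36069]
 [214.5492  245.04102]]
[[ 0.5948  0.0296  0.06  ]
 [ 0.6101 -0.169   0.06  ]
 [ 0.5464 -0.174   0.06  ]
 [ 0.5313  0.0229  0.06  ]]
[[ 0.909  0.416 -0.001]
 [ 0.416 -0.909  0.001]
 [-0.    -0.001 -1.   ]]
```

View pics/crop.png

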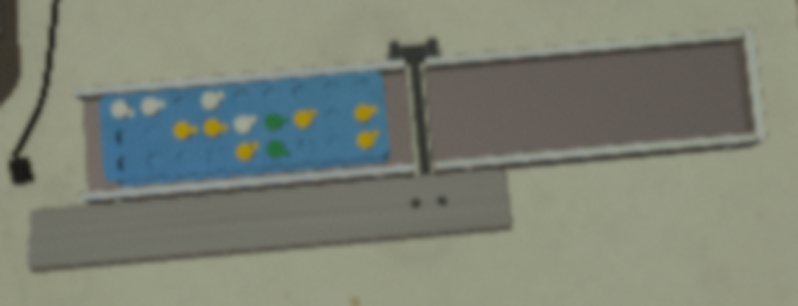

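Run:
```python
from h import *
from workcell import manip,cams
c=cams.read_camera("top")
s=lambda p:np.array(p)/2.66+175-.3
P=ray(c,s([[80,95],[85,200],[748,36],[763,141]]),.045)[:,:2];print(P.round(4))
print("w",np.linalg.norm(P[0]-P[1]),np.linalg.norm(P[2]-P[3]),"L",np.linalg.norm(P[0]-P[2]),np.linalg.norm(P[1]-P[3]))
d=P[2]+P[3]-P[0]-P[1];ex=d/np.linalg.norm(d);ey=np.array([-ex[1],ex[0]])
O=(P.mean(0))-ex*(-.005+.000); # centre of -245..235(+6?) 
print("ex",ex,np.degrees(np.arctan2(ex[1],ex[0])),"O",O)
loc=lambda q:np.c_[(q[:,:2]-O)@ex,(q[:,:2]-O)@ey].round(4)
print("corners",loc(P))
print("gate slot far/near",loc(ray(c,s([[413,66],[425,172]]),.045)))
print("bar corners",loc(ray(c,s([[30,210],[32,270],[512,228],[507,170]]),.07)))
print("rack",loc(ray(c,np.array([[211.5,211.1],[318,201.5],[321,235.4],[214.5,245.]]),.06)))
for n,l in (("entry",-.245),("start",-.25),("end",.011)):
  for y in(0,-.04): q=O+ex*l+ey*y; print(n,y,q,np.linalg.norm(q))
# project bar corners expected
```

```text
[[ 0.5989  0.046 ]
 [ 0.5238  0.0412]
 [ 0.6345 -0.4313]
 [ 0.5587 -0.4384]]
w 0.07523735999957203 0.07611609705316949 L 0.47863928571952175 0.48082571273445257
ex [ 0.07349134 -0.99729586] -85.78545702598839 O [ 0.57933212 -0.20060678]
corners [[-0.2445  0.0376]
 [-0.2452 -0.0376]
 [ 0.2341  0.0381]
 [ 0.2356 -0.0381]]
gate slot far/near [[-0.0063  0.0375]
 [-0.0046 -0.039 ]]
bar corners [[-0.2769 -0.0438]
 [-0.2777 -0.0848]
 [ 0.0506 -0.085 ]
 [ 0.0511 -0.0451]]
rack [[-0.2283  0.0324]
 [-0.0292  0.0329]
 [-0.0291 -0.031 ]
 [-0.2265 -0.0314]]
entry 0 [0.56132674 0.0437307 ] 0.5630276044311728
entry -0.04 [0.52143491 0.04079105] 0.523027982634885
start 0 [0.56095928 0.04871718] 0.5630707604695192
start -0.04 [0.52106745 0.04577753] 0.5230744388357503
end 0 [ 0.58014052 -0.21157704] 0.6175175046972883
end -0.04 [ 0.54024869 -0.21451669] 0.5812796709632789
```

```bash
cat >> h.py <<'E'
ex=np.array([0.07349,-0.99730,0]);ey=np.array([.99730,.07349,0]);O=np.array([0.57933,-0.20061,0])-.0035*ex
Rt=np.c_[-ex,ey,[0,0,-1]]
def tochute(p): p=np.array(p);return np.array([(p-O)@ex,(p-O)@ey,p[2]])
def delta(l,y,z,s):
    Rc=R.from_quat(s["orientation"]);T=O+ex*l+ey*y;T[2]=z
    return Rc.inv().apply(T-s["eef_pos"]),(Rc.inv()*R.from_matrix(Rt)).as_rotvec(degrees=True),T
E
python3 - <<'E'
from h import *
from workcell import manip
print([a.round(4) for a in delta(-.246,-.037,.2,manip.observe())])
E
```

```text
[array([ 0.4956, -0.4731,  0.0312]), array([-4.670e-02, -2.860e-02, -6.964e+01]), array([0.5241, 0.0455, 0.2   ])]
```

Emit:
drive_tool:
  deltas:
    - [[75,0.02,-0.019,0,0,0,-3],[75,0.045,-0.043,0,0,0,-6.5],[75,0.07,-0.067,0,0,0,-10],[75,0.1,-0.095,0,0,0,-14],[75,0.125,-0.119,0,0,0,-17.5],[75,0.15,-0.143,0,0,0,-21],[75,0.175,-0.167,0,0,0,-24.5],[75,0.2,-0.191,0,0,0,-28],[75,0.225,-0.215,0,0,0,-31.5],[75,0.248,-0.236,0,0,0,-34.8]]

```text
time: 1.08
eef_pos: [0.3981, -0.2713, 0.2314]
orientation: [0.868, 0.497, 0.0, 0.0]
wrist_force: [0.2, 0.2, 0.0]
grip_width: 0.751
```

Run:
```python
from h import *
from workcell import manip
print([a.round(4) for a in delta(-.246,-.037,.2,manip.observe())])
```

```text
[array([ 0.337 , -0.0517,  0.0314]), array([ 8.10000e-03, -1.00000e-04, -3.46318e+01]), array([0.5241, 0.0455, 0.2   ])]
```

Emit:
drive_tool:
  deltas:
    - [[75,0.03,-0.005,0,0,0,-3.5],[75,0.065,-0.01,0,0,0,-7],[75,0.1,-0.016,0,0,0,-10.5],[75,0.138,-0.021,0.005,0,0,-14],[75,0.176,-0.027,0.01,0,0,-18],[75,0.214,-0.033,0.015,0,0,-22],[75,0.252,-0.039,0.02,0,0,-26],[75,0.287,-0.044,0.025,0,0,-30],[75,0.317,-0.049,0.03,0,0,-33],[75,0.337,-0.0517,0.0314,0,0,-34.6]]

```text
time: 1.92
eef_pos: [0.5251, 0.0467, 0.1994]
orientation: [0.68, 0.733, 0.0, -0.001]
wrist_force: [-0.0, -0.1, 0.1]
grip_width: 0.749
```

Run:
```python
from h import *
from workcell import manip,cams
s=manip.observe();print(tochute(s["eef_pos"]),s["eef_pos"],[a.round(4) for a in delta(-.246,-.037,.1,s)])
for n in("scene","top","wrist"):cv2.imwrite(f"pics/{n}1.png",cams.read_camera(n)["frame"])
```

```text
[-0.2471227  -0.03587446  0.19935722] [0.52513457 0.04669763 0.19935722] [array([-0.0013, -0.0011,  0.0994]), array([-0.0122, -0.0938,  0.0955]), array([0.5241, 0.0455, 0.1   ])]
```

View pics/wrist1.png

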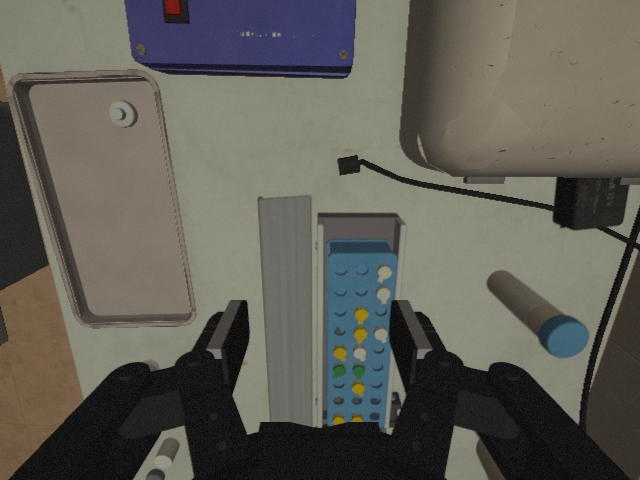

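View pics/scene1.png

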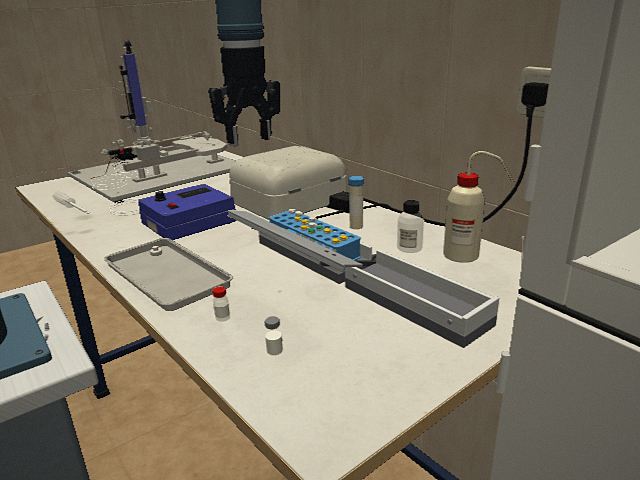

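View pics/top1.png

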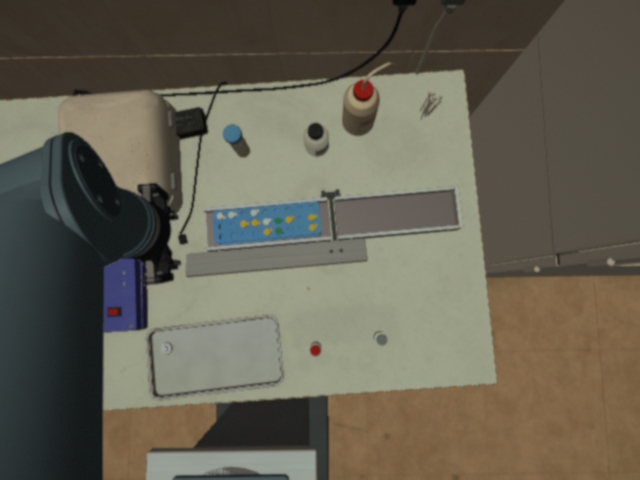

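Run:
```python
from h import *
from workcell import manip,cams
c=cams.read_camera("wrist")
K,M,t=load(c);print("cam",tochute(-M.T@t))
for n,uv,z in(("walls outer",[[317,214],[406,216]],.045),("rack rear top",[[328,252],[397,252]],.06),("rack rear upper",[[329,241],[394,241]],.06),("bar end up",[[259,198],[311,196]],.07)):
  print(n,[tochute(p).round(4) for p in ray(c,uv,z)])
# tips
for z in (.199,.206): print([tochute(p).round(4) for p in ray(c,[[246,302],[392,302],[215,378],[428,378],[225,385],[416,385]],z)])
f=c["frame"];cv2.imwrite("pics/wcrop.png",cv2.resize(f[180:400,200:460],None,fx=2.7,fy=2.7,interpolation=cv2.INTER_CUBIC))
```

```text
cam [-0.32933249 -0.03615611  0.34233218]
walls outer [array([-0.2499, -0.0378,  0.045 ]), array([-0.2479,  0.0414,  0.045 ])]
rack rear top [array([-0.2195, -0.0282,  0.06  ]), array([-0.2194,  0.0322,  0.06  ])]
rack rear upper [array([-0.2297, -0.0274,  0.06  ]), array([-0.2297,  0.0289,  0.06  ])]
bar end up [array([-0.2699, -0.0841,  0.07  ]), array([-0.2714, -0.0424,  0.07  ])]
[array([-0.2485, -0.0703,  0.199 ]), array([-0.2484, -0.0019,  0.199 ]), array([-0.2048, -0.0892,  0.199 ]), array([-0.2046,  0.0194,  0.199 ]), array([-0.2003, -0.0845,  0.199 ]), array([-0.2002,  0.0137,  0.199 ])]
[array([-0.2525, -0.0687,  0.206 ]), array([-0.2524, -0.0036,  0.206 ]), array([-0.2108, -0.0866,  0.206 ]), array([-0.2107,  0.0167,  0.206 ]), array([-0.2066, -0.0822,  0.206 ]), array([-0.2065,  0.0113,  0.206 ])]
```

View pics/wcrop.png

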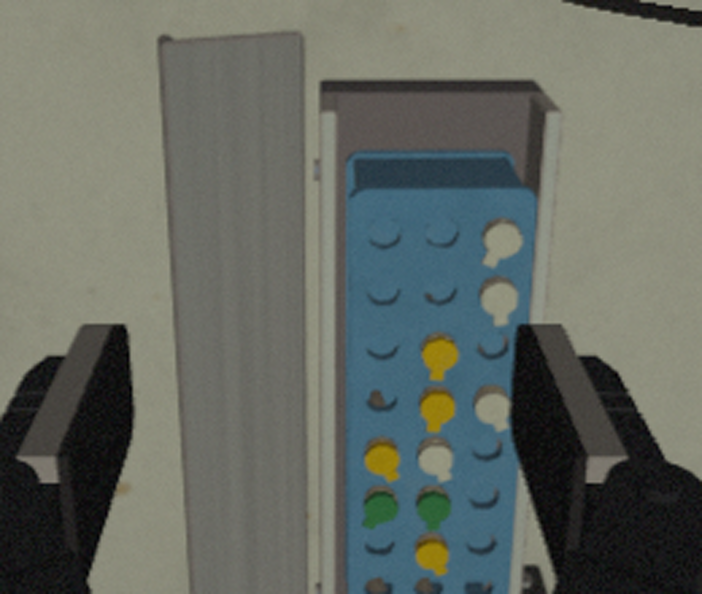

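Emit:
drive_tool:
  deltas:
    - [[75,0,-0.001,0.02,0,0,0],[75,0,-0.001,0.045,0,0,0],[75,0,-0.001,0.07,0,0,0],[75,0,-0.001,0.09,0,0,0],[75,0,-0.001,0.105,0,0,0],[75,0,-0.001,0.12,0,0,0],[75,0,-0.001,0.13,0,0,0],[75,0,-0.001,0.135,0,0,0],[75,0,-0.001,0.135,0,0,0]]

```text
time: 2.87
eef_pos: [0.5233, 0.0414, 0.0644]
orientation: [0.683, 0.731, -0.001, -0.0]
wrist_force: [-0.1, -1.6, 2.3]
grip_width: 0.754
```

Run:
```python
from h import *
from workcell import manip,cams
s=manip.observe();print(tochute(s["eef_pos"]),s["wrist_force"],s["wrist_torque"])
for n in("scene","wrist"):cv2.imwrite(f"pics/{n}2.png",cams.read_camera(n)["frame"])
f=cams.read_camera("scene")["frame"];cv2.imwrite("pics/s2.png",cv2.resize(f[100:320,190:420],None,fx=2.7,fy=2.7,interpolation=cv2.INTER_CUBIC))
```

```text
[-0.24195324 -0.03807154  0.06437059] [-0.14086866 -1.61237763  2.32622428] [-0.30731907  0.16882122  0.07275563]
```

View pics/wrist2.png

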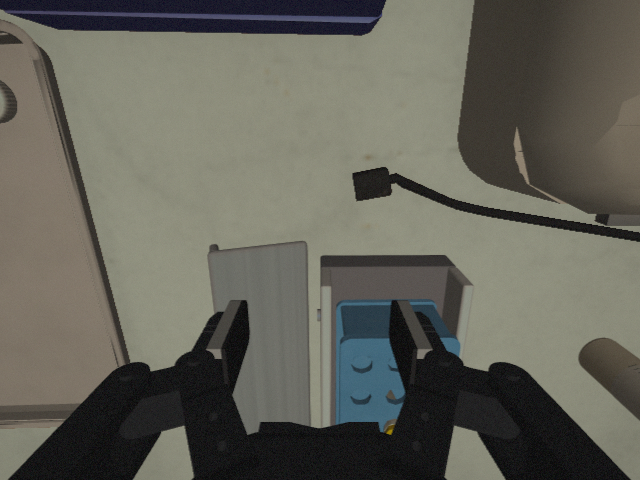

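View pics/s2.png

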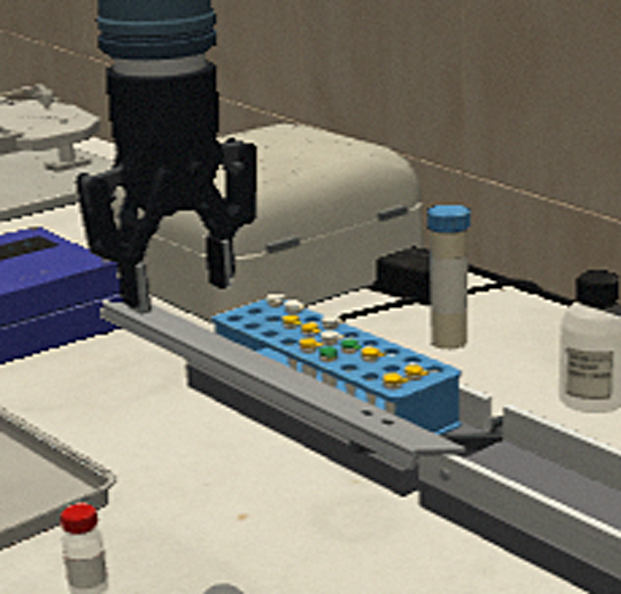

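Emit:
drive_tool:
  deltas:
    - [[75,0.004,0.001,-0.01,0,0,0],[75,0.006,0.001,-0.01,0,0,0],[75,0.006,0.001,-0.01,0,0,0],[75,0.006,0.001,-0.01,0,0,0]]

```text
time: 3.35
eef_pos: [0.5247, 0.0495, 0.0754]
orientation: [0.682, 0.731, 0.0, 0.0]
wrist_force: [-0.3, 0.9, -0.5]
grip_width: 0.747
```

Run:
```python
from h import *
from workcell import manip,cams
s=manip.observe();print(tochute(s["eef_pos"]),s["wrist_force"],s["wrist_torque"],delta(-.249,-.037,.05,s))
```

```text
[-0.24993684 -0.03608814  0.07536177] [-0.34404478  0.88333213 -0.54355075] [-0.03054319 -0.01405907 -0.02699928] (array([-0.00094622, -0.00093274,  0.0253606 ]), array([ 0.05408648, -0.01832844, -0.20388356]), array([0.52387368, 0.04848912, 0.05      ]))
```

Emit:
drive_tool:
  deltas:
    - [[75,0,0,0.005,0,0,0],[75,0,0,0.01,0,0,0],[75,0,0,0.016,0,0,0],[75,0,0,0.022,0,0,0],[75,0,0,0.028,0,0,0],[75,0,0,0.034,0,0,0],[75,0,0,0.039,0,0,0],[75,0,0,0.043,0,0,0],[75,0,0,0.045,0,0,0],[75,0,0,0.045,0,0,0]]

```text
time: 4.18
eef_pos: [0.5238, 0.0488, 0.0293]
orientation: [0.682, 0.731, -0.001, -0.0]
wrist_force: [-3.3, 0.6, 4.9]
grip_width: 0.75
```

Run:
```python
from h import *
from workcell import manip,cams
s=manip.observe();print(tochute(s["eef_pos"]),s["wrist_force"],s["wrist_torque"])
cv2.imwrite(f"pics/wrist3.png",cams.read_camera("wrist")["frame"])
f=cams.read_camera("scene")["frame"];cv2.imwrite("pics/s3.png",cv2.resize(f[100:320,190:420],None,fx=2.7,fy=2.7,interpolation=cv2.INTER_CUBIC))
```

```text
[-0.24936346 -0.03700304  0.02928891] [-3.3206303   0.62038589  4.87569347] [-0.14054311  0.82226506 -0.02223485]
```

View pics/wrist3.png

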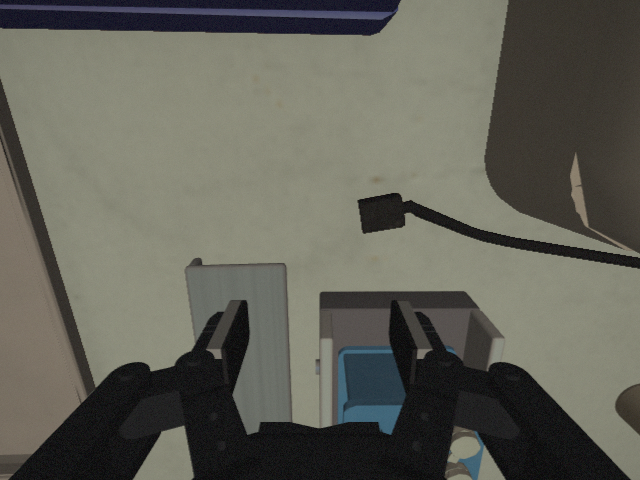

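View pics/s3.png

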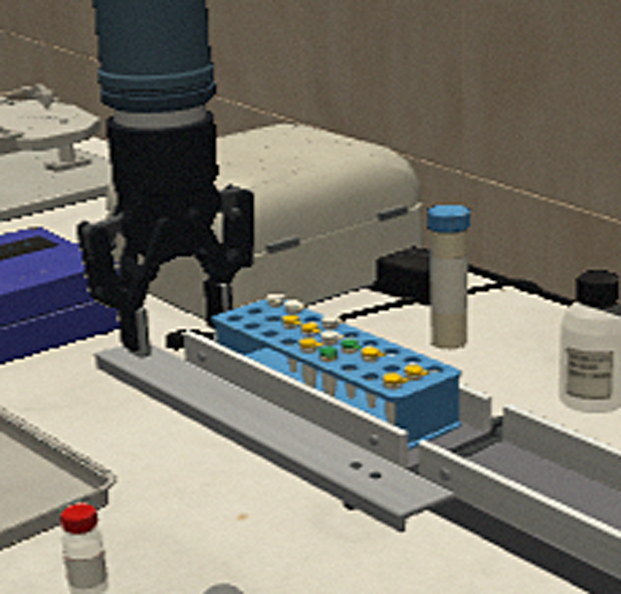

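Emit:
drive_tool:
  deltas:
    - [[75,0,0,0.002,0,0,0],[75,0,0,0.004,0,0,0],[75,0,0,0.006,0,0,0],[75,0,0,0.006,0,0,0]]

```text
time: 4.62
eef_pos: [0.5242, 0.0489, 0.0235]
orientation: [0.682, 0.731, -0.0, -0.0]
wrist_force: [-2.9, -0.5, 4.3]
grip_width: 0.751
```

Emit:
drive_tool:
  deltas:
    - [[75,0,0,0.001,0,0,0],[75,0,0,0.002,0,0,0],[75,0,0,0.003,0,0,0],[75,0,0,0.003,0,0,0]]

```text
time: 4.95
eef_pos: [0.5243, 0.0489, 0.0213]
orientation: [0.682, 0.731, -0.0, -0.0]
wrist_force: [-6.8, -0.4, 13.2]
grip_width: 0.746
```

Emit:
drive_tool:
  deltas:
    - [[75,-0.003,0,-0.0005,0,0,0],[75,-0.006,0,-0.0005,0,0,0],[75,-0.009,0,-0.0005,0,0,0],[75,-0.012,0,-0.0005,0,0,0],[75,-0.015,0,-0.0005,0,0,0],[75,-0.018,0,-0.0005,0,0,0],[75,-0.021,0,-0.0005,0,0,0],[75,-0.024,0,-0.0005,0,0,0],[75,-0.027,0,-0.0005,0,0,0],[75,-0.03,0,-0.0005,0,0,0]]

```text
time: 5.78
eef_pos: [0.5281, 0.0207, 0.022]
orientation: [0.682, 0.731, 0.002, 0.0]
wrist_force: [-0.2, 5.4, 5.4]
grip_width: 0.748
```

Run:
```python
from h import *
from workcell import manip,cams
s=manip.observe();print(tochute(s["eef_pos"]),s["wrist_force"],s["wrist_torque"],delta(-.215,-.037,.021,s))
cv2.imwrite(f"pics/wrist4.png",cams.read_camera("wrist")["frame"])
f=cams.read_camera("scene")["frame"];cv2.imwrite("pics/s4.png",cv2.resize(f[100:320,190:420],None,fx=2.7,fy=2.7,interpolation=cv2.INTER_CUBIC))
```

```text
[-0.22101436 -0.03480229  0.0219674 ] [-0.17346998  5.39680127  5.41908759] [ 1.16213704  0.28043724 -0.11782969] (array([-0.00602222, -0.00218119,  0.00094536]), array([ 0.19695999, -0.13819487, -0.19111238]), array([0.52637234, 0.01458092, 0.021     ]))
```

View pics/wrist4.png

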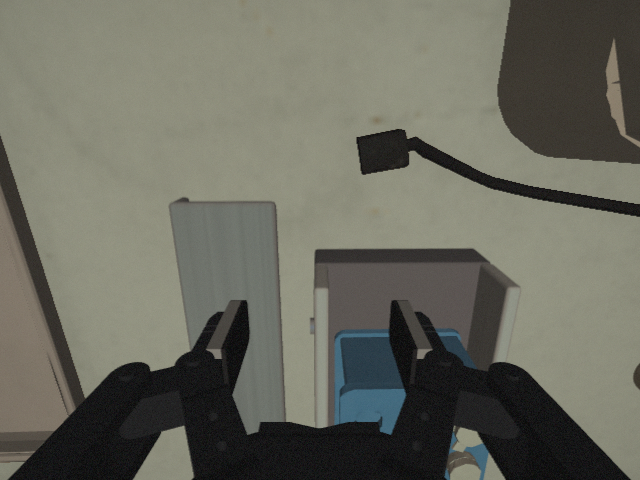

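View pics/s4.png

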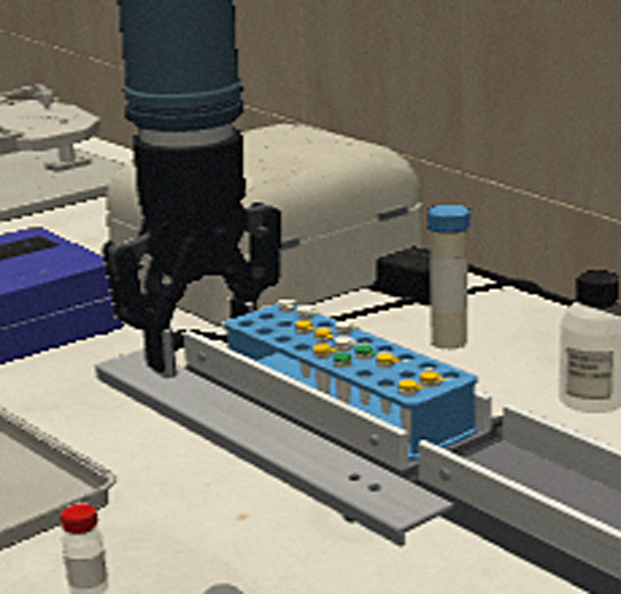

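Emit:
drive_tool:
  deltas:
    - [[75,-0.003,-0.001,0.001,0,0,0],[75,-0.007,-0.002,0.001,0,0,0],[75,-0.011,-0.002,0.001,0,0,0],[75,-0.015,-0.002,0.001,0,0,0],[75,-0.019,-0.002,0.001,0,0,0],[75,-0.023,-0.002,0.001,0,0,0],[75,-0.027,-0.002,0.001,0,0,0],[75,-0.031,-0.002,0.001,0,0,0],[75,-0.035,-0.002,0.001,0,0,0],[75,-0.038,-0.002,0.001,0,0,0]]

```text
time: 6.72
eef_pos: [0.5297, -0.0155, 0.0217]
orientation: [0.682, 0.732, 0.003, 0.0]
wrist_force: [-0.6, 9.8, 11.9]
grip_width: 0.753
```

Run:
```python
from h import *
from workcell import manip,cams
s=manip.observe();print(tochute(s["eef_pos"]),s["wrist_force"],s["wrist_torque"],delta(-.18,-.037,.021,s))
f=cams.read_camera("scene")["frame"];cv2.imwrite("pics/s5.png",cv2.resize(f[100:350,190:450],None,fx=2.4,fy=2.4,interpolation=cv2.INTER_CUBIC))
```

```text
[-0.18473879 -0.0358473   0.02173198] [-0.60908562  9.80043841 11.89213945] [ 2.155296    0.47012103 -0.22524791] (array([-0.00474315, -0.00114536,  0.00070573]), array([ 0.3203878 , -0.23961368, -0.14066687]), array([ 0.52894449, -0.02032458,  0.021     ]))
```

View pics/s5.png

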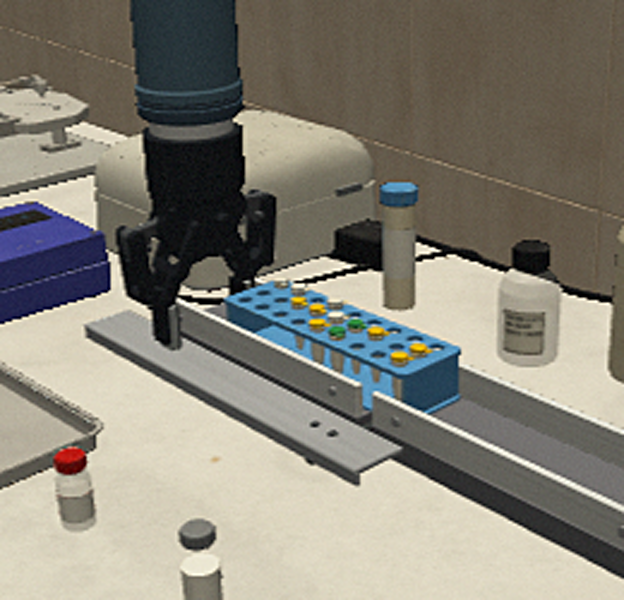

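Emit:
drive_tool:
  deltas:
    - [[75,-0.005,-0.001,-0.0004,0,0,0],[75,-0.01,-0.001,-0.0004,0,0,0],[75,-0.015,-0.001,-0.0004,0,0,0],[75,-0.02,-0.001,-0.0004,0,0,0],[75,-0.025,-0.001,-0.0004,0,0,0],[75,-0.03,-0.001,-0.0004,0,0,0],[75,-0.035,-0.001,-0.0004,0,0,0],[75,-0.04,-0.001,-0.0004,0,0,0],[75,-0.045,-0.001,-0.0004,0,0,0],[75,-0.05,-0.001,-0.0004,0,0,0]]

```text
time: 7.6
eef_pos: [0.5319, -0.0658, 0.0219]
orientation: [0.681, 0.732, 0.003, 0.0]
wrist_force: [-0.3, 9.8, 10.7]
grip_width: 0.751
```

Run:
```python
from h import *
from workcell import manip,cams
s=manip.observe();print(tochute(s["eef_pos"]),s["wrist_force"],s["wrist_torque"],delta(-.18,-.037,.021,s)[1])
f=cams.read_camera("scene")["frame"];cv2.imwrite("pics/s6.png",cv2.resize(f[100:350,190:450],None,fx=2.4,fy=2.4,interpolation=cv2.INTER_CUBIC))
```

```text
[-0.13439638 -0.03738152  0.0218723 ] [-0.2803195   9.77810667 10.71435503] [ 1.9200873   0.32711385 -0.1632336 ] [ 0.27326664 -0.20003848 -0.11408877]
```

View pics/s6.png

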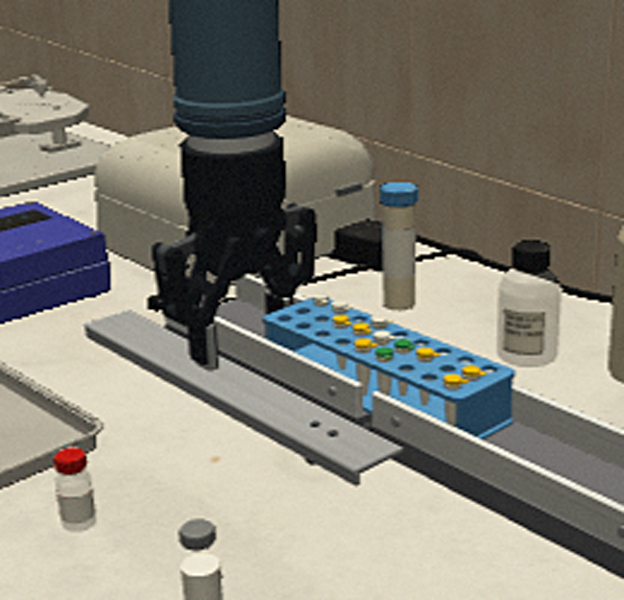

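Emit:
drive_tool:
  deltas:
    - [[75,-0.005,0,0,0,0,0],[75,-0.01,0,0,0,0,0],[75,-0.015,0,0,0,0,0],[75,-0.02,0,0,0,0,0],[75,-0.025,0,0,0,0,0],[75,-0.03,0,0,0,0,0],[75,-0.035,0,0,0,0,0],[75,-0.04,0,0,0,0,0],[75,-0.045,0,0,0,0,0],[75,-0.05,0,0,0,0,0]]

```text
time: 8.48
eef_pos: [0.5352, -0.1158, 0.0218]
orientation: [0.681, 0.732, 0.003, 0.0]
wrist_force: [-0.3, 9.5, 12.0]
grip_width: 0.75
```

Run:
```python
from h import *
from workcell import manip,cams
s=manip.observe();print(tochute(s["eef_pos"]),s["wrist_force"],delta(-.18,-.037,.021,s)[1])
```

```text
[-0.08435749 -0.03777401  0.02181957] [-0.28799751  9.46789498 12.03771024] [ 0.23731004 -0.18759451 -0.12246006]
```

Emit:
drive_tool:
  deltas:
    - [[75,-0.005,0.0005,0,0,0,0],[75,-0.01,0.0005,0,0,0,0],[75,-0.015,0.0005,0,0,0,0],[75,-0.02,0.0005,0,0,0,0],[75,-0.025,0.0005,0,0,0,0],[75,-0.03,0.0005,0,0,0,0],[75,-0.035,0.0005,0,0,0,0],[75,-0.04,0.0005,0,0,0,0],[75,-0.045,0.0005,0,0,0,0],[75,-0.048,0.0005,0,0,0,0]]

```text
time: 9.32
eef_pos: [0.5389, -0.164, 0.0218]
orientation: [0.682, 0.732, 0.002, 0.0]
wrist_force: [-0.9, 9.6, 11.6]
grip_width: 0.748
```

Run:
```python
from h import *
from workcell import manip,cams
s=manip.observe();print(tochute(s["eef_pos"]),s["wrist_force"],delta(-.18,-.037,.021,s)[1])
for n in("wrist","top"):cv2.imwrite(f"pics/{n}7.png",cams.read_camera(n)["frame"])
```

```text
[-0.03593432 -0.03763959  0.02178285] [-0.88332832  9.56017202 11.61114366] [ 0.20571158 -0.1642868  -0.15286816]
```

View pics/top7.png

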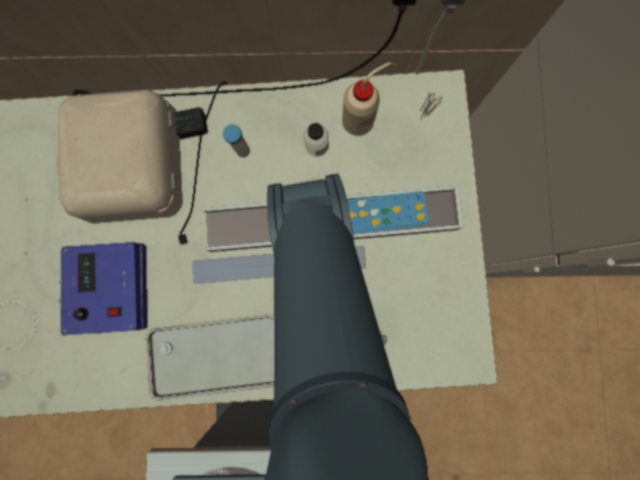

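View pics/wrist7.png

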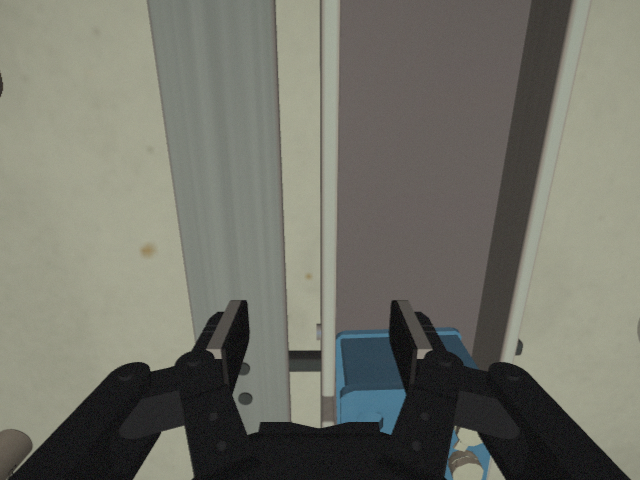

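Run:
```python
from h import *
from workcell import manip,cams
c=cams.read_camera("top");f=c["frame"]
hsv=cv2.cvtColor(f,cv2.COLOR_BGR2HSV)
m=cv2.inRange(hsv,(95,90,80),(115,255,255));m[:180]=0;m[250:]=0;m[:,:345]=0
ys,xs=np.where(m)
for v in range(195,230,5):
    r=xs[ys==v]
    if len(r): print(v,r.max(),tochute(ray(c,[[r.max()+.5,v]],.06)[0]).round(4))
w=cams.read_camera("wrist")
print("rack rear top",[tochute(p).round(4) for p in ray(w,[[342,389],[338,334]],.06)],"base",[tochute(p).round(4) for p in ray(w,[[338,332]],.023)])
print("arm x, z~.02",[tochute(p).round(4) for p in ray(w,[[300,351],[300,370]],.02)])
```

```text
195 423 [0.1716 0.0278 0.06  ]
200 424 [0.1724 0.0182 0.06  ]
205 413 [0.1509 0.0106 0.06  ]
210 426 [ 0.1739 -0.0009  0.06  ]
215 426 [ 0.1729 -0.0102  0.06  ]
220 427 [ 0.1737 -0.0197  0.06  ]
225 420 [ 0.1597 -0.0279  0.06  ]
rack rear top [array([-0.0235, -0.0291,  0.06  ]), array([-0.0477, -0.031 ,  0.06  ])] base [array([-0.0235, -0.0286,  0.023 ])]
arm x, z~.02 [array([-0.0105, -0.0471,  0.02  ]), array([ 0.001 , -0.0474,  0.02  ])]
```

Emit:
drive_tool:
  deltas:
    - [[75,-0.005,0.0005,0,0,0,0],[75,-0.01,0.0005,0,0,0,0],[75,-0.015,0.0005,0,0,0,0],[75,-0.02,0.0005,0,0,0,0],[75,-0.025,0.0005,0,0,0,0],[75,-0.03,0.0005,0,0,0,0],[75,-0.035,0.0005,0,0,0,0],[75,-0.04,0.0005,0,0,0,0],[75,-0.044,0.0005,0,0,0,0],[75,-0.046,0.0005,0,0,0,0]]

```text
time: 10.35
eef_pos: [0.5425, -0.2099, 0.0218]
orientation: [0.682, 0.732, 0.002, 0.0]
wrist_force: [-1.2, 10.7, 12.7]
grip_width: 0.752
```

Run:
```python
from h import *
from workcell import manip,cams
s=manip.observe();print(tochute(s["eef_pos"]),s["wrist_force"])
c=cams.read_camera("top");f=c["frame"]
hsv=cv2.cvtColor(f,cv2.COLOR_BGR2HSV)
m=cv2.inRange(hsv,(95,90,80),(115,255,255));m[:180]=0;m[250:]=0;m[:,:345]=0
ys,xs=np.where(m)
for v in range(200,225,5):
    r=xs[ys==v]
    if len(r): print(v,r.max(),tochute(ray(c,[[r.max()+.5,v]],.06)[0]).round(4))
cv2.imwrite("pics/top8.png",f)
w=cams.read_camera("wrist");cv2.imwrite("pics/wrist8.png",w["frame"])
```

```text
[ 0.01010853 -0.03740293  0.0217712 ] [-1.22551747 10.71055083 12.71979708]
200 448 [0.2169 0.0142 0.06  ]
205 449 [0.2176 0.0047 0.06  ]
210 450 [ 0.2183 -0.0048  0.06  ]
215 451 [ 0.2191 -0.0143  0.06  ]
220 449 [ 0.2142 -0.0233  0.06  ]
```

View pics/wrist8.png

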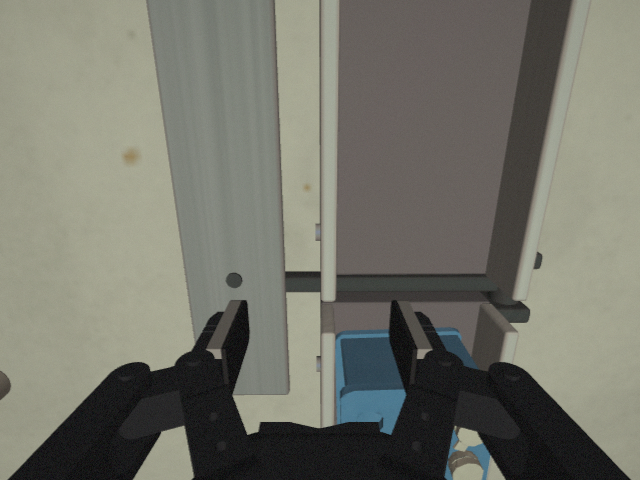

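View pics/top8.png

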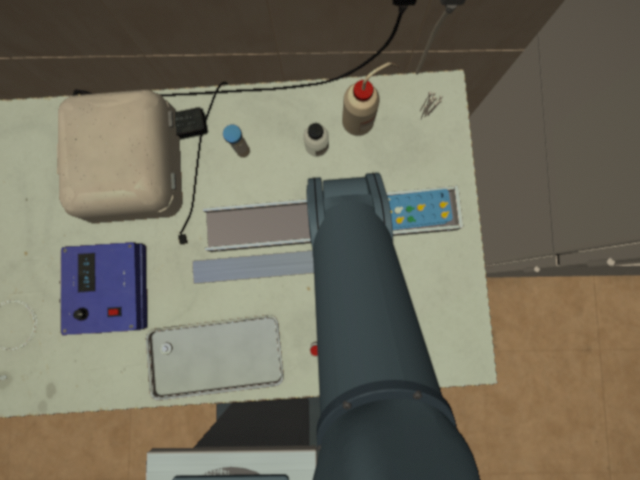

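Emit:
drive_tool:
  deltas:
    - [[75,0.003,0,0,0,0,0],[75,0.006,0,0,0,0,0],[75,0.006,0,-0.004,0,0,0],[75,0.006,0,-0.01,0,0,0],[75,0.006,0,-0.016,0,0,0],[75,0.006,0,-0.022,0,0,0],[75,0.006,0,-0.028,0,0,0],[75,0.006,0,-0.034,0,0,0],[75,0.006,0,-0.04,0,0,0],[75,0.006,0,-0.046,0,0,0]]

```text
time: 11.28
eef_pos: [0.54, -0.2064, 0.0673]
orientation: [0.682, 0.731, -0.0, -0.0]
wrist_force: [2.1, -0.5, 2.6]
grip_width: 0.749
```

Emit:
drive_tool:
  deltas:
    - [[75,0,0,-0.006,0,0,0],[75,0,0,-0.012,0,0,0],[75,0,0,-0.02,0,0,0],[75,0,0,-0.03,0,0,0],[75,0,0,-0.045,0,0,0],[75,0,0,-0.065,0,0,0],[75,0,0,-0.09,0,0,0],[75,0,0,-0.115,0,0,0],[75,0,0,-0.13,0,0,0],[75,0,0,-0.13,0,0,0]]

```text
time: 12.12
eef_pos: [0.5421, -0.2071, 0.2009]
orientation: [0.682, 0.731, 0.001, 0.003]
wrist_force: [1.0, 0.0, 0.5]
grip_width: 0.754
```

Run:
```python
from h import *
from workcell import manip,cams
s=manip.observe();print(tochute(s["eef_pos"]),s["wrist_force"])
for n in("scene","wrist"):
  c=cams.read_camera(n);cv2.imwrite(f"pics/{n}9.png",c["frame"])
```

```text
[ 0.00721047 -0.03759     0.20089973] [1.01621097 0.0041252  0.47413825]
```

View pics/scene9.png

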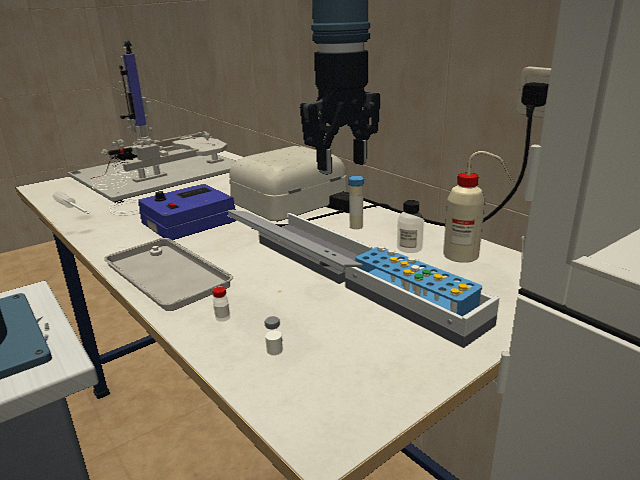

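View pics/wrist9.png

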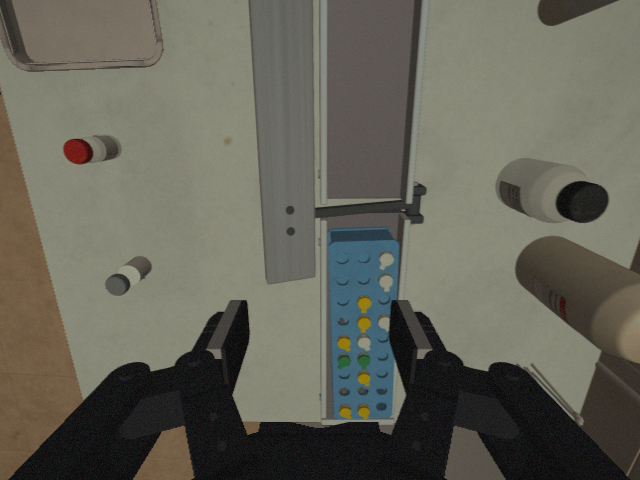

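Run:
```python
from h import *
from workcell import manip,cams
w=cams.read_camera("wrist");f=lambda uv,z:[tochute(p).round(4) for p in ray(w,[uv],z)]
print("gate pin",f([413,203],.016),"rear base",f([360,230],.023),"rear top",f([360,242],.06),"slot wall edges",f([320,203],.045),f([320,221],.045),"bar end",f([290,280],.07))
print("stop inner/outer",f([360,419],.045),f([360,424],.045),"rack front top",f([360,418],.06))
s=manip.observe();print(s["wrist_force"],s["qd"].round(3))
```

```text
gate pin [array([-0.0011,  0.0507,  0.016 ])] rear base [array([0.0236, 0.0001, 0.023 ])] rear top [array([ 0.0226, -0.0042,  0.06  ])] slot wall edges [array([-0.0083, -0.0384,  0.045 ])] [array([ 0.008 , -0.0385,  0.045 ])] bar end [array([ 0.0535, -0.0646,  0.07  ])]
stop inner/outer [array([0.2355, 0.0049, 0.045 ])] [array([0.2427, 0.0052, 0.045 ])] rack front top [array([0.2182, 0.0026, 0.06  ])]
[-0.58112633 -0.52484805 -0.86648411] [-0.003  0.019  0.006  0.011 -0.    -0.003  0.   ]
```

Rack centre comes out at about 0.121 m with its rear end at +23 mm, inside the allowed band. The gate is up and the gripper is clear of everything. I'm letting the arm settle before handing in.

Emit:
drive_tool:
  deltas:
    - [[75,0,0,0,0,0,0],[75,0,0,0,0,0,0],[75,0,0,0,0,0,0],[75,0,0,0,0,0,0]]

```text
time: 12.6
eef_pos: [0.5399, -0.2064, 0.1961]
orientation: [0.682, 0.731, -0.0, -0.001]
wrist_force: [-0.2, 0.2, 0.4]
grip_width: 0.749
```

```bash
python3 -c "
from workcell import manip
print(manip.hand_in())"
```

```text
the job is handed in; nothing more can be done
None
```

The rack is past the gate, the gate is up behind it, and I handed the job in at about 12.6 s. I don't have the verdict: `hand_in` gives none.

**What I did:** With the gripper 75% open, one fingertip pressed the bar to its stop at about 13 N. I kept it pressed at about 5–13 N while the other fingertip pushed the rack past the gate. Then I backed off 6 mm and raised the gripper slowly so the gate came up behind the rack.

**Last checks:**
- **Rack:** The rear end is about 23 mm beyond the gate and the front end about 0.218 m along the chute. That puts the centre near 0.121 m, within the 0.105–0.14 m band, and the rack looks flat on the bed.
- **Gate:** It looks up and shut in the scene and wrist pictures. I judged this by eye, because the joint angle can't be read.
- **Surroundings:** The vials, tall tube and bottle look unmoved. The gripper is about 0.2 m up and touches nothing, with wrist force about 0.5 N.

**Disagreements:**
- My first chute origin, from the top camera, was about 3.5 mm off along the chute. I corrected it from the bar and gate positions.
- One wrist view during the push put the gate about 5 mm off. The final view put its pin within about 1 mm of where it should be.
- On the first touch of the bar the tool shifted about 5 mm along the chute, cause unknown. I lifted, re-aligned and pressed again.

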